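Click the jig pins back onto the sloping clip rack in size order

TASK

Click the three bare steel jig pins with the square grips fully home into the spring clips of the sloping rack, one to each pair of clips and lying straight up the slope, in order of length: the longest next to the tall square post, the shortest at the end with the low foot. The clip rail is sprung and gives way as you push, so push until each pin has snapped home, let go, and leave the other things on the table where they lie.

Things in the scene. Friction and masses are not known exactly. Their poses are not given: they have to be found in the camera images.
- pin_long: Bare steel jig pin, nominal 260 g: a round shank 22 mm in diameter and 180 mm long with a square grip 30 x 30 mm, 40 mm long, round its middle. Origin at its centre, x along the shank (either end may go up the slope); y and z square to the grip's flats. Starts lying on the table on a flat of the grip, origin 15 mm up, shank within about 25 degrees of straight ahead from the robot.
- pin_mid: Bare steel jig pin, nominal 220 g: a round shank 22 mm in diameter and 145 mm long with a square grip 30 x 30 mm, 40 mm long, round its middle. Origin at its centre, x along the shank (either end may go up the slope); y and z square to the grip's flats. Starts lying on the table on a flat of the grip, origin 15 mm up, shank within about 25 degrees of straight ahead from the robot.
- pin_short: Bare steel jig pin, nominal 180 g: a round shank 22 mm in diameter and 110 mm long with a square grip 30 x 30 mm, 40 mm long, round its middle. Origin at its centre, x along the shank (either end may go up the slope); y and z square to the grip's flats. Starts lying on the table on a flat of the grip, origin 15 mm up, shank within about 25 degrees of straight ahead from the robot.
- cliprail: Sprung clip rail on the rack's slope. x up the slope, towards the robot; y along it to the robot's right; z square out of the slope (30 degrees from vertical, leaning away from the robot). Origin: seat of the middle pin, 115 mm above the table. Bars at x = -38, +38 mm (16 wide) carry clips at y = -90, 0, 90. It slides down its z on springs: gives from about 5 N (empty), 0.7 N/mm, to a stop 12 mm down, and sags up to 4 mm under clipped pins; this pose follows.
- rack: Fixed galvanized board, 230 mm up the slope, 330 mm wide along y, high side towards the robot, sloping 30 degrees down away from it, on feet. Origin on the table, 115 mm straight under the clip rail's rest position; x towards the robot, y along the rail. The board lies 45 mm below the seat axes (33 mm when the rail is pressed to its stop), so fingers have room between the clips.
- seat_plus (a point): Seat at y = +90 mm of the clip rail: centre of a seated pin, same axes as the rail; the pin lies along x across both bars, its square grip between the bars (60 mm clear, so 10 mm play up or down). Each clip: two sprung steel jaws 14 mm wide along x, with a 17 mm mouth between round lips. Jaw tips stand 22 mm above the pin's axis and 21 mm either side of it.
- seat_mid (a point): Seat at y = 0, as seat_plus. A pin meets the lips about 17 mm above its seat, spreads them against 10 to 20 N of push for the pair (the rail first gives most of its 12 mm, so the push must go well past the seat's resting place), and snaps in from about 10 mm above the seat. Seated, it rests on the bars and the jaws hold it down.
- seat_minus (a point): Seat at y = -90 mm of the clip rail; all else as seat_plus.
- square_post: Tall square tube post, 36 x 36 mm, 100 mm high, standing on the table at one end of the rack (195 mm from the rack's middle along the rail, at either end). Origin under its middle.
- low_foot: Low square foot, 36 x 36 x 10 mm, on the table at the rack's other end. Origin under its middle.
- angle_offcut: Bystander: steel angle offcut, 140 mm long, 50 mm high. Origin under its middle.
- tube_stub: Bystander: bright square tube stub 40 x 40 mm, 80 mm long, lying. Origin under its middle.
- floor_pin: Bystander: yellow floor pin standing on its 60 mm round flange, 85 mm high. Origin under its middle.
- corner_bracket: Bystander: welded corner bracket, base 90 x 60 mm, 76 mm high. Origin under its middle.
- flat_offcut: Bystander: flat bar offcut 150 x 40 x 8 mm. Origin under its middle.
- big_nut: Bystander: square nut 46 x 46 x 30 mm with a 26 mm hole. Origin under its middle.
Things that resemble listed ones, but are neither listed nor needed, are in the scene too. Leave any blue or brown look-alike of the pin_mid alone. Leave any green or purple look-alike of the pin_short alone.

How it is judged:
At the end, for the whole second after the job is handed in: Each pin rests released and still in its own clips, longest by the square post, shortest by the low foot: centre within 4 mm of seat height, 6 mm of its place along the rail and 15 mm of the middle up and down the slope, shank within 0.09 rad of the slope line (((y of square_post in the frame of cliprail above 0 m and y of pin_long in the frame of cliprail between 0.084 and 0.096 m and y of pin_mid in the frame of cliprail between -0.006 and 0.006 m and y of pin_short in the frame of cliprail between -0.096 and -0.084 m) or (y of square_post in the frame of cliprail below 0 m and y of pin_long in the frame of cliprail between -0.096 and -0.084 m and y of pin_mid in the frame of cliprail between -0.006 and 0.006 m and y of pin_short in the frame of cliprail between 0.084 and 0.096 m)) and z of pin_long in the frame of cliprail between -0.004 and 0.004 m and x of pin_long in the frame of cliprail between -0.015 and 0.015 m and angle between the x axis of each of pin_long, pin_mid, pin_short and the x axis of cliprail, either way round below 0.09 rad and linear speed of each of pin_long, pin_mid, pin_short below 0.02 m/s and z of pin_mid in the frame of cliprail between -0.004 and 0.004 m and x of pin_mid in the frame of cliprail between -0.015 and 0.015 m and z of pin_short in the frame of cliprail between -0.004 and 0.004 m and x of pin_short in the frame of cliprail between -0.015 and 0.015 m); the robot touches nothing.
It fails at once if a bystander is pushed more than 30 mm (distance of any of angle_offcut, tube_stub, floor_pin, corner_bracket, flat_offcut, big_nut from where it was at the start of the episode above 0.03 m).
It also fails if it takes over 72 s, if anything falls off the work surface, if the arm or the gripper's body presses on something with over 40 N, if the wrist force passes 120 N, or if a joint passes its speed limit or range.

ROBOT

A 7-joint arm with a two-finger parallel gripper is mounted at the origin on the work surface. World frame = base frame: x ahead of the robot, y to its left, z up, the work surface at z = 0. Lengths are in m, angles in rad, forces in N, time in s.
With the tool pointing down it reaches from about 0.425 to 0.875 m from the base axis. Payload 4.7 kg.
Tool frame: the origin (TCP) lies at the very end of the fingers, on their centre line; the grasp point (between the pads) lies 19 mm behind it; z points along the fingers, y is the line along which they close (so a half turn about z gives the same grasp; the last joint's range is limited). The gripper opens to 87 mm and grips with 3 to 60 N. Pads are 19 mm wide; open, the fingers measure 117 mm over their backs; the gripper's body (75 mm by 190 mm) begins 51 mm behind the grasp point.
Start: joints at [1.229, 0.321, -0.07, 1.45, 0.023, 1.371, -0.057], TCP at [0.226, -0.609, 0.223] pointing down, gripper open.
Joint ranges: [-2.86, 2.86], [-0.3, 2.09], [-1.38, 1.24], [0.06, 2.45], [-1.56, 4.7], [0.09, 2.05], [-2.69, 2.69]. Speed limits (rad/s): [2.57, 2.57, 3.14, 3.14, 3.14, 3.14, 3.14].

INTERFACE

Orientations are given as a rotation vector (axis times angle).
In Python, from bench import ctrl, imaging, ticket gives the robot as it stands.
- The arm moves only by the tool jog_arm, never from a script. Its argument "rows" is text: rows parted by semicolons, each of 7 numbers parted by spaces: the shift along the tool's x, y, z in cm, then the turn, a rotation vector about the tool's x, y, z in rad, then the closure, from -1 (fully open) to 1 (shut), so that 0 is half open. A call has 1 to 5 rows; each row shifts and turns the commanded pose from where the row before left it, along the tool's axes as they then stand; what a row does not reach is not made up. A row lasts 1/8 s, in which the tool goes at most 62.5 mm and 10.7 degrees, less where a joint would pass 70% of its speed; a pose out of reach is approached as far as the arm can. A call with a gripper value outside its range is refused whole. The fingers move at their own pace and stop on an object; "force" is the grip in N (left out, the last holds). Time passes only in rows, so rows that do not move let the fingers close. It gives the time, the measured TCP pose, the force, the opening and the grip force at its end, in the units of the state.
- ctrl.get_state(): the state, without advancing time (a new reading comes with each control period).
- imaging.get_image(name): name is "scene" or "top" or "wrist"; returns a dict with "img" (420x560x3 uint8, blue, green, red), "vertical_fov" (degrees; the focal length in pixels is half the picture's height over the tangent of half this angle, whatever the lens; pixels are square), "cx", "cy" (the principal point, pixels), "origin" and "orientation" of the camera in the world. Camera axes: x right, y down, z forward; pixel columns grow to the right and rows downward; lengths in m; the calibration is good to about 2 mm. A picture is of the moment at which its call begins. There is no depth.
- ticket.close_job(): hands the job in; it is judged then, once.
The state is a dict: "time": time; "joint_positions": joint angles; "qd": joint speeds; "joint_torque": joint torques, N m; "position": TCP position; "tool_rot": TCP orientation; "ft_force": force on the tool from outside, world axes, zero at the start; "torque": the same for the moment, N m; "grip_width": opening from 0.0 (shut) to 1.0 (fully open); "grip_force": force on a finger pad.
Only numpy, scipy, OpenCV 4.12 (cv2) and the standard library are available. Lean on these libraries where they do the work, as an engineer would, in place of code of your own. Each camera call takes 0.05 s, during which the arm holds its last target. There are 200 camera calls.

## Working session

There is one attempt and no reset: what is moved stays moved. The work goes in short steps, Python scripts to look and compute and a tool call to move; the robot and the scene stay as the last step left them, time stands still between calls to the robot, and variables do not carry over. Pictures are saved under pics/ and viewed, at most 10 in all, crops included, and the job is handed in when it is done.

Besides the shell and the picture viewer there is one more tool, called by a JSON object that holds its "method" and its "body". jog_arm: Moves the arm, as the interface text tells. Its arguments: {"type":"object","properties":{"rows":{"type":"string"},"force":{"type":"number"}},"required":["rows"]}

```bash
mkdir -p pics; cat > h.py <<'E'
import numpy as np, cv2
from scipy.spatial.transform import Rotation as R
from bench import ctrl, imaging, ticket
def cam(name,save=None):
    d=imaging.get_image(name)
    if save: cv2.imwrite('pics/'+save,d['img'])
    return d
def K(d):
    h=d['img'].shape[0]; f=h/2/np.tan(np.radians(d['vertical_fov'])/2)
    return f
def Rm(d):
    o=np.array(d['orientation'],float)
    return o if o.shape==(3,3) else R.from_rotvec(o).as_matrix()
def ray(d,u,v):
    f=K(d); return Rm(d)@np.array([(u-d['cx'])/f,(v-d['cy'])/f,1])
def onz(d,u,v,z):
    r=ray(d,u,v); o=np.array(d['origin']); return o+r*(z-o[2])/r[2]
def proj(d,p):
    q=Rm(d).T@(np.array(p)-np.array(d['origin'])); return q[:2]/q[2]*K(d)+[d['cx'],d['cy']]
E
python3 - <<'E'
from h import *
for n in('scene','top'):
    d=cam(n,n+'0.png'); print(n,d['vertical_fov'],d['cx'],d['cy'],d['origin'],d['orientation'],[k for k in d])
print(ctrl.get_state())
E
```

```text
scene 56.845471140140965 280.4489698892917 205.08054154959797 [1.17564317 0.38547994 0.98466609] [-1.24396844 -2.36649356  0.86461795] ['img', 'vertical_fov', 'cx', 'cy', 'origin', 'orientation']
top 52.44141970139472 276.8240938665136 217.26523440785158 [ 0.41204418 -0.04306108  1.2528118 ] [-2.14071921  2.15755943 -0.11198774] ['img', 'vertical_fov', 'cx', 'cy', 'origin', 'orientation']
{'time': 0.1, 'joint_positions': array([ 1.22911756,  0.32176623, -0.07006278,  1.45157576,  0.02265053,
        1.37080465, -0.0569208 ]), 'qd': array([ 0.00063903, -0.00251076, -0.00143838, -0.00359194, -0.00058059,
       -0.0009491 , -0.00025514]), 'joint_torque': array([-1.78781152e-04, -4.92570949e+01, -4.05472387e-01, -3.13398707e+01,
       -6.40441803e-02,  3.94376472e-02,  6.77533421e-05]), 'position': array([ 0.22615551, -0.60884614,  0.22154804]), 'tool_rot': array([-3.09033671e+00, -5.55606123e-01,  7.22700265e-04]), 'ft_force': array([-0.43320067,  0.20836927, -0.55267428]), 'torque': array([0.03268357, 0.00778639, 0.02343606]), 'grip_force': 0.0, 'grip_width': 1.0008104100810762}
```

View pics/top0.png

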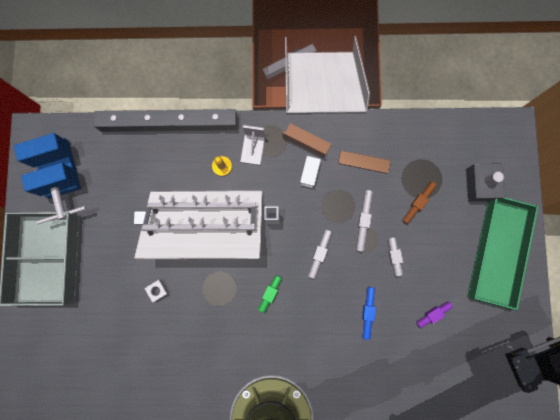

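View pics/scene0.png

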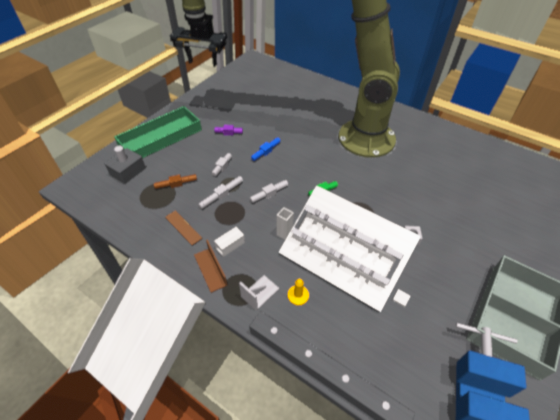

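```bash
python3 - <<'E'
from h import *
im=cv2.imread('pics/top0.png')
c=cv2.resize(im[180:280,125:415],None,fx=2.75,fy=2.75,interpolation=cv2.INTER_CUBIC)
b=cv2.resize(im[180:265,130:285],None,fx=3.8,fy=3.8,interpolation=cv2.INTER_CUBIC)
o=np.zeros((600,800,3),np.uint8); o[:c.shape[0],:c.shape[1]]=c; o[276:276+b.shape[0],:b.shape[1]]=b[:324]
cv2.imwrite('pics/crop1.png',o)
d=cam('top')
g=cv2.cvtColor(d['img'],cv2.COLOR_BGR2GRAY); sat=np.ptp(d['img'].astype(int),axis=2)
m=((g>120)&(sat<40)).astype(np.uint8)
n,l,s,ce=cv2.connectedComponentsWithStats(m)
for i in range(1,n):
    x,y,w,h,a=s[i]
    if 60<a<9000 and 120<ce[i][0]<450 and 120<ce[i][1]<310:
        v,u=np.where(l==i); P=np.array([onz(d,uu,vv,.017) for uu,vv in zip(u,v)])
        c0=P.mean(0)[:2]; w_,V=np.linalg.eigh(np.cov(P[:,:2].T)); t=(P[:,:2]-c0)@V[:,1]
        ax=V[:,1]*np.sign(V[0,1]); print(ce[i].round(1),a,'ctr',c0.round(4),'mid',((t.max()+t.min())/2*V[:,1]+c0).round(4),'yaw',round(np.arctan2(ax[1],ax[0]),3),'len',round(np.ptp(t),3))
E
```

```text
[252.7 127. ] 78 ctr [0.8385 0.0502] mid [0.8384 0.0497] yaw 1.421 len 0.067
[251.8 149.6] 604 ctr [0.7687 0.053 ] mid [0.7743 0.0525] yaw -0.095 len 0.097
[309.7 170.8] 474 ctr [ 0.7022 -0.1184] mid [ 0.7018 -0.1183] yaw -0.263 len 0.093
[200.3 224.9] 8105 ctr [0.5445 0.2038] mid [0.5442 0.2095] yaw -1.516 len 0.384
[364.5 219.9] 528 ctr [ 0.555  -0.2752] mid [ 0.5553 -0.2752] yaw -0.18 len 0.184
[271.1 211.8] 132 ctr [ 0.581  -0.0035] mid [ 0.5809 -0.0029] yaw -1.331 len 0.049
[319.7 253.4] 432 ctr [ 0.4588 -0.1434] mid [ 0.4588 -0.1434] yaw -0.375 len 0.148
[395.9 256.2] 354 ctr [ 0.449  -0.3616] mid [ 0.4498 -0.3614] yaw 0.155 len 0.111
[220.2 282.3] 468 ctr [0.3779 0.1439] mid [0.3776 0.1427] yaw 1.347 len 0.092
[154.8 290.6] 264 ctr [0.3555 0.332 ] mid [0.356  0.3319] yaw -0.232 len 0.067
```

View pics/crop1.png

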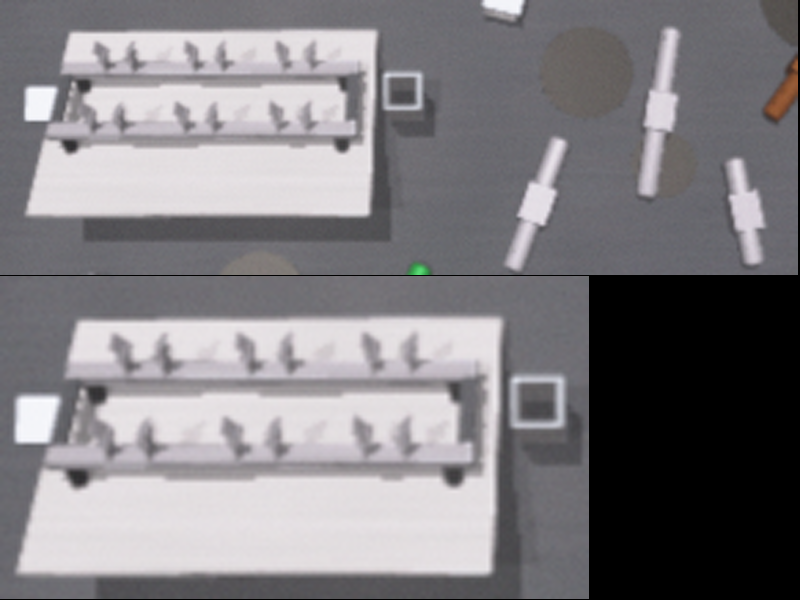

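```bash
cat >> h.py <<'E'
def railR(yaw):
    z=np.array([.5,0,.75**.5]); x=np.array([-.75**.5,0,.5]); return R.from_euler('z',yaw)*R.from_matrix(np.c_[x,[0,-1,0],z])
def toolR_rail(yaw): return railR(yaw)*R.from_matrix(np.diag([-1.,1,-1]))
def toolR_down(yaw): return R.from_euler('z',yaw)*R.from_matrix(np.diag([1.,-1,-1]))
def rows(p1,r1,p0=None,r0=None,n=None,T=None):
    s=ctrl.get_state()
    if p0 is None: p0,r0=s['position'],R.from_rotvec(s['tool_rot'])
    d=np.array(p1)-p0; rv=(r0.inv()*r1).as_rotvec()
    n=n or int(max(np.ceil(np.linalg.norm(d)/.058),np.ceil(np.linalg.norm(rv)/.18),1))
    out=[]
    for i in range(n):
        ri=r0*R.from_rotvec(rv*i/n); out.append(np.r_[ri.inv().apply(d/n)*100,rv/n])
    print(n,'rows'); [print(*np.round(o,3)) for o in out]
    return out
E
python3 - <<'E'
from h import *
from scipy.optimize import least_squares
d=cam('top'); e=cam('scene')
up=lambda x,y:((x+.5)/3.8-.5+130,(y-276+.5)/3.8-.5+180)
corn=[up(78,318),up(503,318),up(492,574),up(17,574)]
loc=[(-.115,-.165),(-.115,.165),(.115,.165),(.115,-.165)]
def pose(p): return np.array([p[0],p[1],.115]),railR(p[2])
def f(p):
    o,r=pose(p)
    return np.concatenate([proj(d,o+r.apply([a,b,-.045]))-c for (a,b),c in zip(loc,corn)])
s=least_squares(f,[.56,.2,0]); print(s.x,s.fun.round(1))
post=onz(d,*up(538,401),.1); foot=onz(d,*up(37,418),.01); print(post,foot)
o,r=pose(s.x)
print('post/foot local', r.inv().apply(post-o),r.inv().apply(foot-o))
# overlay
big=cv2.resize(d['img'][180:265,130:285],None,fx=5,fy=5,interpolation=cv2.INTER_CUBIC)
for y in(-.09,0,.09):
    for x in(-.038,.038):
        for dy,z,c in((0,0,(0,255,0)),(.021,.022,(0,0,255)),(-.021,.022,(255,0,0))):
            u=(proj(d,o+r.apply([x,y+dy,z]))-[130,180]+.5)*5; cv2.circle(big,tuple(int(k) for k in u),2,c,-1)
cv2.imwrite('pics/ov.png',big)
rows([.449,-.361,.12],toolR_down(.155))
E
```

```text
[ 0.56733487  0.18855493 -0.00765558] [ 0.3  0.5 -0.1  0.2  0.1 -0.3 -0.2 -0.3]
[ 0.56769419 -0.0065951   0.1       ] [0.57010702 0.38621608 0.01      ]
post/foot local [-0.00910499  0.19514156 -0.01206374] [-0.05359022 -0.19767658 -0.09030323]
7 rows
4.216 -2.212 1.46 -0.0 0.0 0.029
4.151 -2.332 1.46 -0.0 0.0 0.029
4.082 -2.451 1.46 -0.0 0.0 0.029
4.01 -2.567 1.459 -0.0 0.0 0.029
3.935 -2.681 1.459 -0.0 0.0 0.029
3.856 -2.793 1.459 -0.0 0.0 0.029
3.775 -2.903 1.459 -0.0 0.0 0.029
```

View pics/ov.png

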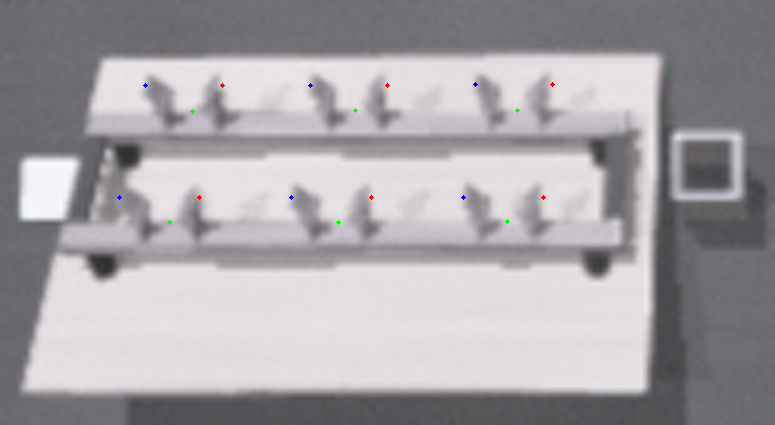

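{"method": "jog_arm", "body": {"rows": "4.216 -2.212 1.46 0 0 0.029 -1;4.151 -2.332 1.46 0 0 0.029 -1;4.082 -2.451 1.46 0 0 0.029 -1;4.01 -2.567 1.46 0 0 0.029 -1;3.935 -2.681 1.46 0 0 0.029 -1", "force": 55}}

```text
time: 0.88
position: [0.3864, -0.4311, 0.1492]
tool_rot: [3.124, 0.329, 0.0]
ft_force: [0.7, -1.0, -0.3]
grip_width: 1.0
grip_force: 0.0
```

{"method": "jog_arm", "body": {"rows": "3.856 -2.793 1.46 0 0 0.029 -1;3.775 -2.903 1.46 0 0 0.029 -1;0 0 0 0 0 0 -1;0 0 0 0 0 0 -1"}}

```text
time: 1.38
position: [0.4489, -0.3622, 0.1204]
tool_rot: [3.132, 0.24, -0.001]
ft_force: [0.3, -0.6, 0.1]
grip_width: 1.0
grip_force: 0.0
```

```bash
python3 - <<'E'
from h import *
d=cam('wrist','w1.png'); print(d['origin'],d['orientation'],d['vertical_fov'])
s=ctrl.get_state(); print(s['time'],s['position'],s['tool_rot'],s['joint_positions'])
print(proj(d,[.449,-.361,.03]),proj(d,s['position']))
rows([.449,-.361,.003],toolR_down(.155))
E
```

```text
[ 0.52799576 -0.35024584  0.28191995] [ 2.2055232  -1.89116473 -0.27912107] 68.64644387026479
1.425 [ 0.44844291 -0.36297017  0.12061035] [ 3.13154672e+00  2.37179646e-01 -6.78222278e-04] [ 0.84382834  0.24938387 -0.24119195  1.75701962  0.06606578  1.14260201
 -0.83722785]
[280.4431819  215.13731356] [282.86260975 263.85325973]
3 rows
0.03 -0.066 3.92 0.0 0.0 -0.001
0.03 -0.065 3.92 0.0 0.0 -0.001
0.029 -0.063 3.92 0.0 0.0 -0.001
```

View pics/w1.png

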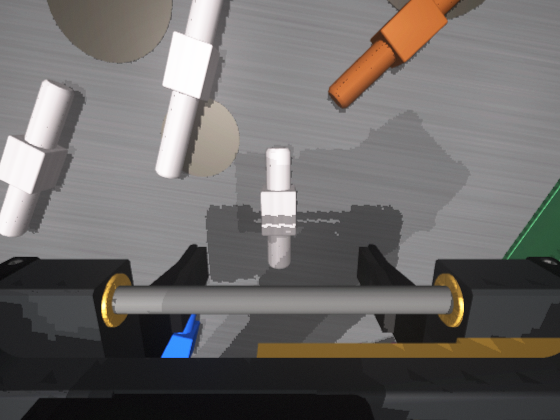

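The wrist view shows the short pin upright between the fingers: grip spans about (262–296, 190–235), its top face around (279,212), against the predicted (280,215). Position confirmed. Descend and grip.

{"method": "jog_arm", "body": {"rows": "0.03 -0.1 3.92 0 0 0 -1;0.03 -0.1 3.92 0 0 0 -1;0 0 3.92 0 0 0 -1;0 0 0 0 0 0 -1;0 0 0 0 0 0 1"}}

```text
time: 2.05
position: [0.4487, -0.361, 0.0031]
tool_rot: [3.132, 0.236, -0.0]
ft_force: [-0.1, 0.6, -0.1]
grip_width: 0.949
grip_force: 0.0
```

{"method": "jog_arm", "body": {"rows": "0 0 0 0 0 0 1;0 0 0 0 0 0 1;0 0 0 0 0 0 1;0 0 0 0 0 0 1;0 0 0 0 0 0 1"}}

```text
time: 2.68
position: [0.4496, -0.3594, 0.0028]
tool_rot: [3.132, 0.24, -0.0]
ft_force: [-0.1, -0.3, -0.6]
grip_width: 0.402
grip_force: 0.0
```

```bash
cat >> h.py <<'E'
RAIL=np.array([.5673,.1886,.115]); YAW=-.0077
def seat(y,x=0,z=0): return RAIL+railR(YAW).apply([x,y,z])
E
python3 - <<'E'
from h import *
s=ctrl.get_state(); print(s['time'],s['position'],R.from_rotvec(s['tool_rot']).as_matrix().round(3),s['grip_width'],s['grip_force'],s['ft_force'])
p=s['position']; r=R.from_rotvec(s['tool_rot'])
up=p+[0,0,.20]; rows(up,r)
# pin axis 12mm behind tcp -> tcp at rail z = pin z -.012
off=p[2]-.015
t=seat(-.09,0,.07+off); print('target',t)
rows(t,toolR_rail(YAW),up,r)
E
```

```text
2.675 [ 0.44961416 -0.35940865  0.00276798] [[ 0.988  0.152 -0.   ]
 [ 0.152 -0.988 -0.   ]
 [-0.     0.    -1.   ]] 0.4016378368869592 0.0 [-0.13205007 -0.26072865 -0.5638749 ]
4 rows
-0.0 0.0 -5.0 0.0 0.0 0.0
-0.0 0.0 -5.0 0.0 0.0 0.0
-0.0 0.0 -5.0 0.0 0.0 0.0
-0.0 0.0 -5.0 0.0 0.0 0.0
target [0.59687613 0.27837493 0.16502854]
12 rows
2.023 -5.066 0.314 0.004 -0.044 0.013
1.968 -5.091 0.245 0.004 -0.044 0.013
1.911 -5.116 0.178 0.004 -0.044 0.013
1.85 -5.14 0.115 0.004 -0.044 0.013
1.787 -5.163 0.054 0.004 -0.044 0.013
1.72 -5.186 -0.005 0.004 -0.044 0.013
1.65 -5.208 -0.06 0.004 -0.044 0.013
1.578 -5.23 -0.112 0.004 -0.044 0.013
1.504 -5.25 -0.16 0.004 -0.044 0.013
1.427 -5.27 -0.206 0.004 -0.044 0.013
1.348 -5.289 -0.248 0.004 -0.044 0.013
1.267 -5.307 -0.286 0.004 -0.044 0.013
```

{"method": "jog_arm", "body": {"rows": "0 0 0 0 0 0 1;0 0 0 0 0 0 1;0 0 0 0 0 0 1;0 0 -2 0 0 0 1;0 0 -5 0 0 0 1"}}

```text
time: 3.3
position: [0.4476, -0.3582, 0.0717]
tool_rot: [-3.128, -0.24, 0.007]
ft_force: [1.4, -0.6, -2.4]
grip_width: 0.339
grip_force: 55.0
```

{"method": "jog_arm", "body": {"rows": "0 0 -5 0 0 0 1;0 0 -5 0 0 0 1;0 0 -3 0 0 0 1;0 0 0 0 0 0 1"}}

```text
time: 3.8
position: [0.4511, -0.3606, 0.2067]
tool_rot: [3.127, 0.239, 0.008]
ft_force: [-0.9, 0.7, -2.0]
grip_width: 0.345
grip_force: 55.0
```

{"method": "jog_arm", "body": {"rows": "2.02 -5.07 0.31 0.004 -0.044 0.013 1;1.97 -5.09 0.25 0.004 -0.044 0.013 1;1.91 -5.12 0.18 0.004 -0.044 0.013 1;1.85 -5.14 0.12 0.004 -0.044 0.013 1;1.79 -5.16 0.05 0.004 -0.044 0.013 1"}}

```text
time: 4.42
position: [0.5103, -0.092, 0.1857]
tool_rot: [-3.116, -0.136, 0.351]
ft_force: [1.0, 0.4, -2.2]
grip_width: 0.339
grip_force: 55.0
```

{"method": "jog_arm", "body": {"rows": "1.72 -5.19 0 0.004 -0.044 0.013 1;1.65 -5.21 -0.06 0.004 -0.044 0.013 1;1.58 -5.23 -0.11 0.004 -0.044 0.013 1;1.5 -5.25 -0.16 0.004 -0.044 0.013 1;1.43 -5.27 -0.21 0.004 -0.044 0.013 1"}}

```text
time: 5.05
position: [0.5721, 0.1733, 0.1702]
tool_rot: [-3.059, -0.03, 0.691]
ft_force: [1.1, -1.0, -1.5]
grip_width: 0.34
grip_force: 55.0
```

{"method": "jog_arm", "body": {"rows": "1.35 -5.29 -0.25 0.004 -0.044 0.013 1;1.27 -5.31 -0.29 0.004 -0.044 0.013 1;0 0 0 0 0 0 1;0 0 0 0 0 0 1;0 0 0 0 0 0 1"}}

```text
time: 5.68
position: [0.5974, 0.2766, 0.1664]
tool_rot: [-3.026, 0.014, 0.819]
ft_force: [0.2, 0.1, -2.6]
grip_width: 0.343
grip_force: 55.0
```

```bash
python3 - <<'E'
from h import *
d=cam('wrist','w2.png')
s=ctrl.get_state(); print(s['time'],s['position'],s['joint_positions'].round(2),s['ft_force'])
rr=railR(YAW)
print('local',rr.inv().apply(s['position']-RAIL),(toolR_rail(YAW).inv()*R.from_rotvec(s['tool_rot'])).as_rotvec())
im=d['img'].copy()
for y in(-.09,0,.09):
    for x in(-.038,.038):
        for dy,z,c in((0,0,(0,255,0)),(.021,.022,(0,0,255)),(-.021,.022,(255,0,0))):
            u=proj(d,seat(y+dy,x,z)); cv2.circle(im,tuple(int(round(k)) for k in u),2,c,-1)
            if dy: print(y,x,dy,u.round(0),end=' ')
cv2.imwrite('pics/w2o.png',im)
E
```

```text
5.725 [0.59752582 0.27662157 0.16682244] [-0.11  0.82 -0.52  0.98  0.09  1.87 -2.14] [-0.37939656  0.27420476 -1.82123804]
local [ 0.00032263 -0.08825169  0.05965313] [ 0.00519931 -0.00439241  0.0004142 ]
-0.09 -0.038 0.021 [311. 185.] -0.09 -0.038 -0.021 [247. 185.] -0.09 0.038 0.021 [308. 287.] -0.09 0.038 -0.021 [251. 287.] 0 -0.038 0.021 [448. 185.] 0 -0.038 -0.021 [384. 185.] 0 0.038 0.021 [432. 287.] 0 0.038 -0.021 [374. 287.] 0.09 -0.038 0.021 [586. 185.] 0.09 -0.038 -0.021 [522. 185.] 0.09 0.038 0.021 [556. 287.] 0.09 0.038 -0.021 [498. 287.]
```

View pics/w2o.png

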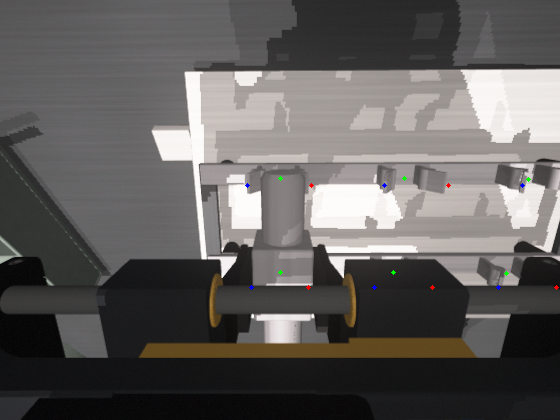

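The wrist view shows the short pin at (283,165–345), above the left clip; jaw edge (247,180) matches the predicted tip (247,185). The rail pose is good to about 1–2 mm. Shift 1.7 mm left and go down.

{"method": "jog_arm", "body": {"rows": "0 -0.17 1.5 -0.005 0.004 0 1;0 0 1.5 0 0 0 1;0 0 1.5 0 0 0 1;0 0 0 0 0 0 1;0 0 0 0 0 0 1"}}

```text
time: 6.35
position: [0.5751, 0.2797, 0.1284]
tool_rot: [-3.032, 0.011, 0.813]
ft_force: [0.6, -0.0, -2.1]
grip_width: 0.345
grip_force: 55.0
```

{"method": "jog_arm", "body": {"rows": "0 0 0.5 0 0 0 1;0 0 0.5 0 0 0 1;0 0 0.5 0 0 0 1;0 0 0.5 0 0 0 1;0 0 0 0 0 0 1"}}

```text
time: 6.98
position: [0.5657, 0.2804, 0.1116]
tool_rot: [-3.032, 0.01, 0.81]
ft_force: [4.6, -1.3, 7.5]
grip_width: 0.34
grip_force: 55.0
```

```bash
cat >> h.py <<'E'
def loc():
    s=ctrl.get_state(); q=railR(YAW)
    print(s['time'],'local',q.inv().apply(s['position']-RAIL).round(4),'rot',(toolR_rail(YAW).inv()*R.from_rotvec(s['tool_rot'])).as_rotvec().round(4),'F',q.inv().apply(s['ft_force']).round(1),s['torque'].round(2),s['grip_width'])
E
python3 -c "
from h import *
loc()"
```

```text
6.975 local [ 0.0003 -0.0918 -0.004 ] rot [ 0.0014  0.0016 -0.0015] F [-0.2  1.2  8.8] [-0.22 -0.59  0.14] 0.34008170360908335
```

{"method": "jog_arm", "body": {"rows": "0 0.1 0.4 0 0 0 1;0 0 0.4 0 0 0 1;0 0 0.4 0 0 0 1;0 0 0 0 0 0 1"}}

```text
time: 7.48
position: [0.5596, 0.2802, 0.1005]
tool_rot: [-3.031, 0.009, 0.809]
ft_force: [4.7, 0.9, 4.5]
grip_width: 0.337
grip_force: 55.0
```

```bash
python3 -c "
from h import *
loc()"
```

```text
7.475 local [ 0.0001 -0.0915 -0.0167] rot [ 0.002   0.0017 -0.0022] F [-1.8 -0.9  6.3] [ 0.23 -1.15 -0.02] 0.3371249085670485
```

{"method": "jog_arm", "body": {"rows": "0 0 0.4 0 0 0 1;0 0 0.4 0 0 0 1;0 0 0 0 0 0 1"}}

```text
time: 7.85
position: [0.5561, 0.2802, 0.0944]
tool_rot: [-3.031, 0.009, 0.808]
ft_force: [6.1, 0.3, 8.9]
grip_width: 0.338
grip_force: 55.0
```

```bash
python3 -c "
from h import *
loc()"
```

```text
7.85 local [ 0.     -0.0915 -0.0238] rot [ 0.0024  0.0024 -0.0021] F [-0.9 -0.4 10.7] [ 0.09 -1.03  0.04] 0.3376134383679787
```

{"method": "jog_arm", "body": {"rows": "0 0 0.3 0 0 0 1;0 0 0.2 0 0 0 1;0 0 0 0 0 0 1"}}

```text
time: 8.22
position: [0.5557, 0.2802, 0.0936]
tool_rot: [-3.031, 0.011, 0.801]
ft_force: [10.7, -1.4, 19.2]
grip_width: 0.339
grip_force: 55.0
```

```bash
python3 -c "
from h import *
loc()"
```

```text
8.225 local [-0.0001 -0.0915 -0.0247] rot [ 0.0045  0.0069 -0.0016] F [ 0.3  1.3 21.9] [-0.11 -0.3   0.21] 0.3394871291439433
```

{"method": "jog_arm", "body": {"rows": "0 0 0.3 0 0 0 1;0 0 0.2 0 0 0 1;0 0 0 0 0 0 1"}}

```text
time: 8.6
position: [0.5557, 0.2803, 0.0934]
tool_rot: [-3.031, 0.013, 0.792]
ft_force: [15.6, -3.2, 34.3]
grip_width: 0.339
grip_force: 55.0
```

```bash
python3 -c "
from h import *
loc()"
```

```text
8.6 local [-0.0002 -0.0916 -0.0248] rot [ 0.0068  0.0121 -0.0011] F [ 3.6  3.1 37.5] [-0.48  0.59  0.42] 0.338752157412687
```

{"method": "jog_arm", "body": {"rows": "0 0 -0.8 0 0 0 1;0 0 -0.8 0 0 0 1;0 0 0 0 0 0 0;0 0 0 0 0 0 0;0 0 0 0 0 0 0"}}

```text
time: 9.22
position: [0.5561, 0.2795, 0.0968]
tool_rot: [-3.031, 0.008, 0.82]
ft_force: [0.4, 0.9, -0.6]
grip_width: 0.491
grip_force: 0.0
```

{"method": "jog_arm", "body": {"rows": "0 0 -1 0 0 0 0;0 0 -4 0 0 0 -0.2;0 0 -5 0 0 0 -1;0 0 -2 0 0 0 -1;0 0 0 0 0 0 -1"}}

```text
time: 9.85
position: [0.6186, 0.2795, 0.203]
tool_rot: [-3.031, 0.009, 0.811]
ft_force: [0.1, 0.5, -1.2]
grip_width: 0.857
grip_force: 0.0
```

```bash
python3 - <<'E'
from h import *
loc()
d=cam('wrist','w3.png'); t=cam('top')
c=cv2.resize(t['img'][180:265,130:285],None,fx=2.6,fy=2.6,interpolation=cv2.INTER_CUBIC)
o=np.zeros((600,800,3),np.uint8); w=d['img'][60:420]; o[:360,:560]=w; o[365:365+c.shape[0],:c.shape[1]]=c
cv2.imwrite('pics/c3.png',o)
rows([.4588,-.1434,.12],toolR_down(-.375))
E
```

```text
9.85 local [ 0.0002 -0.0913  0.1015] rot [ 0.0018  0.0009 -0.0021] F [-0.7 -0.5 -0.9] [ 0.02 -0.61  0.01] 0.8573176909879069
8 rows
-1.178 5.294 1.85 0.012 0.065 0.045
-1.053 5.366 1.712 0.012 0.065 0.045
-0.917 5.431 1.583 0.012 0.065 0.045
-0.769 5.487 1.462 0.012 0.065 0.045
-0.612 5.535 1.35 0.012 0.065 0.045
-0.446 5.575 1.249 0.012 0.065 0.045
-0.272 5.606 1.158 0.012 0.065 0.045
-0.091 5.627 1.078 0.012 0.065 0.045
```

View pics/c3.png

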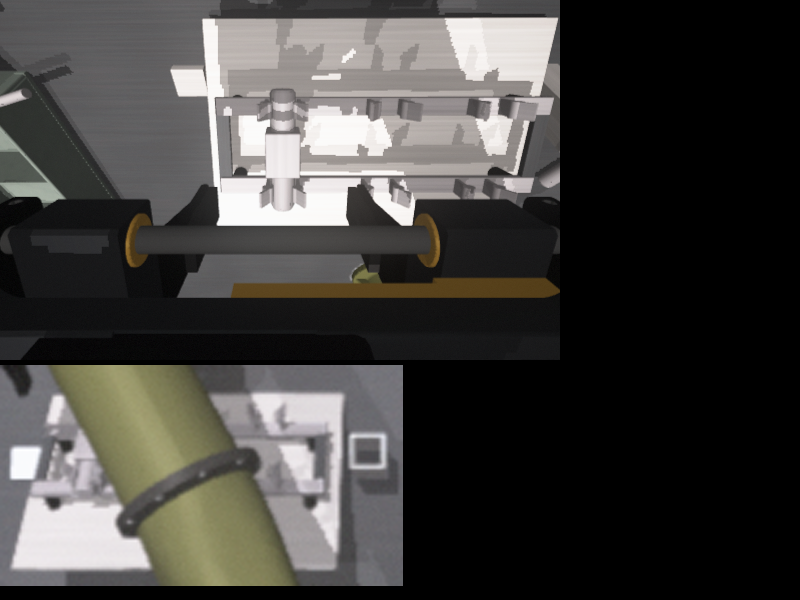

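The short pin lies in both jaw pairs, far bar at about (282,110) and near bar at (284,190), straight and centred; grip between the bars. On to the mid pin, keeping high.

```bash
python3 - <<'E'
from h import *
rows([.4588,-.1434,.19],toolR_down(-.375))
E
```

```text
8 rows
-1.618 5.294 1.093 0.012 0.065 0.045
-1.443 5.375 0.929 0.012 0.065 0.045
-1.254 5.446 0.776 0.012 0.065 0.045
-1.052 5.507 0.634 0.012 0.065 0.045
-0.84 5.556 0.506 0.012 0.065 0.045
-0.617 5.595 0.391 0.012 0.065 0.045
-0.386 5.622 0.29 0.012 0.065 0.045
-0.148 5.637 0.205 0.012 0.065 0.045
```

{"method": "jog_arm", "body": {"rows": "-1.62 5.29 1.09 0.012 0.065 0.045 -1;-1.44 5.38 0.93 0.012 0.065 0.045 -1;-1.25 5.45 0.78 0.012 0.065 0.045 -1;-1.05 5.51 0.63 0.012 0.065 0.045 -1;-0.84 5.56 0.51 0.012 0.065 0.045 -1"}}

```text
time: 10.58
position: [0.5163, 0.0128, 0.1933]
tool_rot: [-3.103, 0.376, 0.31]
ft_force: [1.2, -0.6, 1.2]
grip_width: 1.005
grip_force: 0.0
```

{"method": "jog_arm", "body": {"rows": "-0.62 5.6 0.39 0.012 0.065 0.045 -1;-0.39 5.62 0.29 0.012 0.065 0.045 -1;-0.15 5.64 0.2 0.012 0.065 0.045 -1;0 0 0 0 0 0 -1;0 0 0 0 0 0 -1"}}

```text
time: 11.2
position: [0.4584, -0.1429, 0.1898]
tool_rot: [-3.086, 0.584, 0.002]
ft_force: [0.5, -0.1, 0.7]
grip_width: 1.0
grip_force: 0.0
```

```bash
python3 - <<'E'
from h import *
s=ctrl.get_state(); print(s['time'],s['position'])
t=cam('wrist')
# check pin by segmentation
g=cv2.cvtColor(t['img'],cv2.COLOR_BGR2GRAY); p0=proj(t,[.4588,-.1434,.03]); print('pred',p0, proj(t,s['position']))
m=((g>150)&(np.ptp(t['img'].astype(int),axis=2)<40)).astype(np.uint8); n,l,st,ce=cv2.connectedComponentsWithStats(m)
for i in range(1,n):
    if st[i][4]>300: print(st[i],ce[i].round(0))
rows([.4588,-.1434,.003],toolR_down(-.375))
E
```

```text
11.2 [ 0.45839097 -0.14287935  0.18978788]
pred [282.55330872 195.40798743] [282.02993987 263.01289105]
[136   0  55  21 707] [165.   8.]
[ 354    0   37  150 3546] [373.  69.]
[   0   85  106  179 8064] [ 48. 174.]
[ 268  126   28  130 2379] [282. 187.]
[   0  161   34   89 1843] [ 11. 209.]
4 rows
0.011 0.034 4.673 -0.0 0.0 0.001
0.009 0.034 4.673 -0.0 0.0 0.001
0.008 0.033 4.673 -0.0 0.0 0.001
0.006 0.032 4.673 -0.0 0.0 0.001
```

{"method": "jog_arm", "body": {"rows": "0 0.03 4.67 0 0 0 -1;0 0.03 4.67 0 0 0 -1;0 0.03 4.67 0 0 0 -1;0 0.03 4.67 0 0 0 -1;0 0 0 0 0 0 -1"}}

```text
time: 11.88
position: [0.4598, -0.1424, 0.0023]
tool_rot: [-3.086, 0.578, 0.002]
ft_force: [-1.0, -0.3, -0.9]
grip_width: 1.0
grip_force: 0.0
```

{"method": "jog_arm", "body": {"rows": "0 0 0 0 0 0 1;0 0 0 0 0 0 1;0 0 0 0 0 0 1;0 0 0 0 0 0 1;0 0 0 0 0 0 1"}}

```text
time: 12.5
position: [0.4589, -0.1448, 0.0039]
tool_rot: [-3.087, 0.585, -0.001]
ft_force: [0.7, -0.6, -0.3]
grip_width: 0.514
grip_force: 0.0
```

{"method": "jog_arm", "body": {"rows": "0 0 0 0 0 0 1;0 0 0 0 0 0 1;0 0 0 0 0 0 1;0 0 0 0 0 0 1;0 0 0 0 0 0 1"}}

```text
time: 13.12
position: [0.459, -0.1447, 0.0039]
tool_rot: [-3.086, 0.584, -0.001]
ft_force: [0.4, 0.0, 0.8]
grip_width: 0.338
grip_force: 55.0
```

```bash
python3 - <<'E'
from h import *
s=ctrl.get_state(); print(s['time'],s['position'],s['grip_width'],s['grip_force'])
p=s['position']; r=R.from_rotvec(s['tool_rot'])
up=p+[0,0,.20]
t=seat(0,0,.07+p[2]-.015); print('target',t)
rows(t,toolR_rail(YAW),up,r)
E
```

```text
13.125 [ 0.45899367 -0.14470508  0.00385769] 0.33756111380306386 54.99888620339334
target [0.59672797 0.1883734  0.16597226]
7 rows
0.092 -5.148 0.543 -0.014 -0.074 -0.051
0.392 -5.143 0.454 -0.014 -0.074 -0.051
0.684 -5.12 0.344 -0.014 -0.074 -0.051
0.966 -5.082 0.213 -0.014 -0.074 -0.051
1.235 -5.028 0.062 -0.014 -0.074 -0.051
1.489 -4.958 -0.108 -0.014 -0.074 -0.051
1.725 -4.873 -0.295 -0.014 -0.074 -0.051
```

{"method": "jog_arm", "body": {"rows": "0 0 -5 0 0 0 1;0 0 -5 0 0 0 1;0 0 -5 0 0 0 1;0 0 -5 0 0 0 1;0 0 0 0 0 0 1"}}

```text
time: 13.75
position: [0.4612, -0.1456, 0.2077]
tool_rot: [3.085, -0.584, 0.013]
ft_force: [1.1, 0.2, -2.8]
grip_width: 0.344
grip_force: 55.0
```

{"method": "jog_arm", "body": {"rows": "0.09 -5.15 0.54 -0.014 -0.074 -0.051 1;0.39 -5.14 0.45 -0.014 -0.074 -0.051 1;0.68 -5.12 0.34 -0.014 -0.074 -0.051 1;0.97 -5.08 0.21 -0.014 -0.074 -0.051 1;1.24 -5.03 0.06 -0.014 -0.074 -0.051 1"}}

```text
time: 14.38
position: [0.5574, 0.0938, 0.1746]
tool_rot: [3.079, -0.178, -0.592]
ft_force: [0.9, -0.4, -1.1]
grip_width: 0.343
grip_force: 55.0
```

{"method": "jog_arm", "body": {"rows": "1.49 -4.96 -0.11 -0.014 -0.074 -0.051 1;1.73 -4.87 -0.3 -0.014 -0.074 -0.051 1;0 0 0 0 0 0 1;0 0 0 0 0 0 1;0 0 0 0 0 0 1"}}

```text
time: 15.0
position: [0.597, 0.1864, 0.1667]
tool_rot: [3.034, -0.017, -0.811]
ft_force: [-0.0, 0.5, -1.4]
grip_width: 0.344
grip_force: 55.0
```

```bash
python3 -c "
from h import *
loc()
cam('wrist','w4.png')
rows(seat(0,0,.058),toolR_rail(YAW),n=1)"
```

```text
15.0 local [0.0001 0.0019 0.0596] rot [-0.0017  0.0015  0.004 ] F [-0.7 -0.5 -1.2] [ 0.01 -0.8   0.08] 0.3439903737806368
1 rows
0.021 -0.195 0.215 0.001 -0.002 -0.004
```

View pics/w4.png

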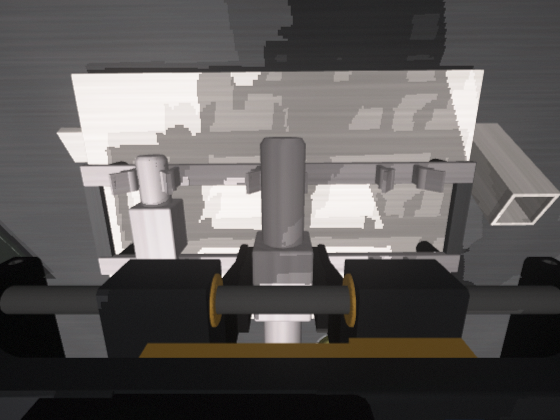

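The mid pin (283,140–345) hangs over the middle clip, whose left jaw shows at (253,180); the short pin sits seated at (155,165–260). Push as before.

{"method": "jog_arm", "body": {"rows": "0 -0.18 1.5 0 -0.002 -0.004 1;0 0 1.5 0 0 0 1;0 0 1.5 0 0 0 1;0 0 0.5 0 0 0 1;0 0 0.5 0 0 0 1"}}

```text
time: 15.68
position: [0.5694, 0.1901, 0.1189]
tool_rot: [-3.032, 0.007, 0.815]
ft_force: [0.8, -0.9, 3.1]
grip_width: 0.337
grip_force: 55.0
```

{"method": "jog_arm", "body": {"rows": "0 0 0.5 0 0 0 1;0 0 0.5 0 0 0 1;0 0 0.4 0 0 0 1;0 0 0.4 0 0 0 1;0 0 0 0 0 0 1"}}

```text
time: 16.3
position: [0.5625, 0.1903, 0.1045]
tool_rot: [-3.033, 0.009, 0.807]
ft_force: [3.9, -1.0, 5.0]
grip_width: 0.344
grip_force: 55.0
```

```bash
python3 -c "
from h import *
loc()"
```

```text
16.3 local [-0.0011 -0.0016 -0.0115] rot [ 0.0003  0.0032 -0.0018] F [-0.8  1.   6.3] [-0.05 -0.81  0.07] 0.3442120891807473
```

{"method": "jog_arm", "body": {"rows": "0 0 0.4 0 0 0 1;0 0 0.4 0 0 0 1;0 0 0.4 0 0 0 1;0 0 0.3 0 0 0 1;0 0 0 0 0 0 1"}}

```text
time: 16.92
position: [0.5567, 0.1903, 0.0944]
tool_rot: [-3.034, 0.01, 0.802]
ft_force: [10.5, -1.5, 20.9]
grip_width: 0.337
grip_force: 55.0
```

```bash
python3 -c "
from h import *
loc()"
```

```text
16.925 local [-0.0011 -0.0016 -0.0231] rot [ 0.0015  0.007  -0.0014] F [ 1.4  1.5 23.4] [-0.31 -0.2   0.34] 0.3369983927863276
```

{"method": "jog_arm", "body": {"rows": "0 0 0.3 0 0 0 1;0 0 0.2 0 0 0 1;0 0 0 0 0 0 1;0 0 -0.8 0 0 0 1;0 0 -0.8 0 0 0 1"}}

```text
time: 17.55
position: [0.56, 0.1902, 0.1002]
tool_rot: [-3.033, 0.009, 0.809]
ft_force: [4.9, -0.3, 2.8]
grip_width: 0.341
grip_force: 55.0
```

{"method": "jog_arm", "body": {"rows": "0 0 0 0 0 0 0;0 0 0 0 0 0 0;0 0 0 0 0 0 0;0 0 -1 0 0 0 0;0 0 -4 0 0 0 0"}}

```text
time: 18.18
position: [0.5819, 0.1896, 0.1414]
tool_rot: [3.031, -0.006, -0.824]
ft_force: [1.1, -0.1, 0.8]
grip_width: 0.5
grip_force: 0.0
```

{"method": "jog_arm", "body": {"rows": "0 0 -5 0 0 0 -1;0 0 -2 0 0 0 -1;0 0 0 0 0 0 -1"}}

```text
time: 18.55
position: [0.6196, 0.1903, 0.2043]
tool_rot: [-3.032, 0.008, 0.812]
ft_force: [-0.4, 0.4, -0.3]
grip_width: 0.757
grip_force: 0.0
```

```bash
python3 - <<'E'
from h import *
loc(); cam('wrist','w5.png')
rows([.5552,-.2752,.19],toolR_down(-.18))
E
```

```text
18.55 local [-0.0006 -0.0021  0.1035] rot [ 0.      0.0005 -0.0026] F [ 0.2 -0.4 -0.5] [ 0.05 -0.62 -0.03] 0.7567316019181194
9 rows
-0.517 5.174 0.463 0.005 0.058 0.019
-0.444 5.186 0.409 0.005 0.058 0.019
-0.368 5.195 0.359 0.005 0.058 0.019
-0.288 5.203 0.314 0.005 0.058 0.019
-0.206 5.209 0.273 0.005 0.058 0.019
-0.122 5.214 0.237 0.005 0.058 0.019
-0.035 5.216 0.206 0.005 0.058 0.019
0.053 5.217 0.18 0.005 0.058 0.019
0.142 5.216 0.159 0.005 0.058 0.019
```

View pics/w5.png

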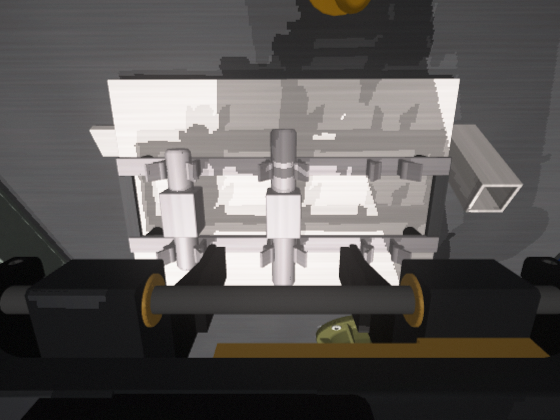

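Both pins are held in the jaws, short at (182,210) and mid at (284,210); the right clips (390,168)/(385,250) are empty. Now the long pin.

{"method": "jog_arm", "body": {"rows": "-0.52 5.17 0.46 0.005 0.058 0.019 -1;-0.44 5.19 0.41 0.005 0.058 0.019 -1;-0.37 5.2 0.36 0.005 0.058 0.019 -1;-0.29 5.2 0.31 0.005 0.058 0.019 -1;-0.21 5.21 0.27 0.005 0.058 0.019 -1"}}

```text
time: 19.23
position: [0.5814, -0.0704, 0.1946]
tool_rot: [3.115, -0.162, -0.37]
ft_force: [1.4, -0.1, 0.4]
grip_width: 0.999
grip_force: 0.0
```

{"method": "jog_arm", "body": {"rows": "-0.12 5.21 0.24 0.005 0.058 0.019 -1;-0.04 5.22 0.21 0.005 0.058 0.019 -1;0.05 5.22 0.18 0.005 0.058 0.019 -1;0.14 5.22 0.16 0.005 0.058 0.019 -1;0 0 0 0 0 0 -1"}}

```text
time: 19.85
position: [0.5502, -0.2821, 0.1886]
tool_rot: [3.124, -0.298, -0.01]
ft_force: [0.1, 0.5, -0.2]
grip_width: 1.0
grip_force: 0.0
```

```bash
python3 - <<'E'
from h import *
s=ctrl.get_state(); print(s['time'],s['position'])
t=cam('wrist')
g=cv2.cvtColor(t['img'],cv2.COLOR_BGR2GRAY); print('pred',proj(t,[.5552,-.2752,.03]), proj(t,s['position']))
m=((g>150)&(np.ptp(t['img'].astype(int),axis=2)<40)).astype(np.uint8); n,l,st,ce=cv2.connectedComponentsWithStats(m)
for i in range(1,n):
    if st[i][4]>300: print(st[i],ce[i].round(0))
rows([.5552,-.2752,.003],toolR_down(-.18))
E
```

```text
19.85 [ 0.5501604  -0.28206903  0.18861426]
pred [274.24966169 192.16723576] [281.88253913 262.93801591]
[  48   27   97  115 5030] [78. 82.]
[ 258  104   29  163 3197] [272. 181.]
[190 115  52  31 724] [217. 129.]
[113 298  56  13 415] [132. 303.]
4 rows
0.095 -0.093 4.643 0.0 0.001 -0.001
0.088 -0.092 4.644 0.0 0.001 -0.001
0.081 -0.09 4.644 0.0 0.001 -0.001
0.074 -0.088 4.644 0.0 0.001 -0.001
```

{"method": "jog_arm", "body": {"rows": "0 0 0 0 0 0 -1;0 0 0 0 0 0 -1"}}

```text
time: 20.15
position: [0.5555, -0.2734, 0.19]
tool_rot: [-3.129, 0.277, 0.005]
ft_force: [-0.4, -0.2, 0.4]
grip_width: 0.998
grip_force: 0.0
```

```bash
python3 - <<'E'
from h import *
print(ctrl.get_state()['position'])
rows([.5552,-.2752,.003],toolR_down(-.18))
E
```

```text
[ 0.55550614 -0.27341448  0.18997395]
4 rows
0.016 0.044 4.674 0.0 0.001 0.001
0.012 0.044 4.674 0.0 0.001 0.001
0.008 0.045 4.674 0.0 0.001 0.001
0.004 0.045 4.674 0.0 0.001 0.001
```

{"method": "jog_arm", "body": {"rows": "0 0.03 4.67 0 0 0 -1;0 0.03 4.67 0 0 0 -1;0 0.03 4.67 0 0 0 -1;0 0.03 4.67 0 0 0 -1;0 0 0 0 0 0 -1"}}

```text
time: 20.78
position: [0.5552, -0.2754, 0.0026]
tool_rot: [3.129, -0.278, -0.004]
ft_force: [-0.7, 1.5, 1.0]
grip_width: 1.003
grip_force: 0.0
```

{"method": "jog_arm", "body": {"rows": "0 0 0 0 0 0 1;0 0 0 0 0 0 1;0 0 0 0 0 0 1;0 0 0 0 0 0 1;0 0 0 0 0 0 1"}}

```text
time: 21.4
position: [0.5542, -0.2769, 0.0037]
tool_rot: [3.128, -0.282, -0.004]
ft_force: [0.0, 0.7, -0.0]
grip_width: 0.515
grip_force: 0.0
```

{"method": "jog_arm", "body": {"rows": "0 0 0 0 0 0 1;0 0 0 0 0 0 1;0 0 0 0 0 0 1;0 0 0 0 0 0 1;0 0 0 0 0 0 1"}}

```text
time: 22.02
position: [0.5543, -0.2766, 0.0036]
tool_rot: [3.128, -0.281, -0.004]
ft_force: [0.3, 1.2, 0.9]
grip_width: 0.345
grip_force: 55.0
```

```bash
python3 - <<'E'
from h import *
s=ctrl.get_state(); print(s['time'],s['position'],s['grip_width'],s['grip_force'])
p=s['position']; r=R.from_rotvec(s['tool_rot'])
up=p+[0,0,.20]
t=seat(.09,0,.07+p[2]-.015); print('target',t)
rows(t,toolR_rail(YAW),up,r)
E
```

```text
22.025 [ 0.5543333  -0.27655923  0.00357968] 0.3445217459938896 55.00044319778681
target [0.59589598 0.09837714 0.16573149]
7 rows
-0.37 -5.377 0.537 -0.006 -0.074 -0.024
-0.201 -5.387 0.524 -0.006 -0.074 -0.024
-0.034 -5.393 0.499 -0.006 -0.074 -0.024
0.131 -5.395 0.461 -0.006 -0.074 -0.024
0.293 -5.393 0.411 -0.006 -0.074 -0.024
0.45 -5.386 0.349 -0.006 -0.074 -0.024
0.603 -5.375 0.276 -0.006 -0.074 -0.024
```

{"method": "jog_arm", "body": {"rows": "0 0 -5 0 0 0 1;0 0 -5 0 0 0 1;0 0 -5 0 0 0 1;0 0 -5 0 0 0 1;0 0 0 0 0 0 1"}}

```text
time: 22.65
position: [0.5569, -0.2785, 0.2082]
tool_rot: [3.124, -0.283, 0.008]
ft_force: [0.1, 0.3, -3.4]
grip_width: 0.341
grip_force: 55.0
```

{"method": "jog_arm", "body": {"rows": "-0.37 -5.38 0.54 -0.006 -0.074 -0.024 1;-0.2 -5.39 0.52 -0.006 -0.074 -0.024 1;-0.03 -5.39 0.5 -0.006 -0.074 -0.024 1;0.13 -5.4 0.46 -0.006 -0.074 -0.024 1;0.29 -5.39 0.41 -0.006 -0.074 -0.024 1"}}

```text
time: 23.28
position: [0.5841, -0.0084, 0.1744]
tool_rot: [-3.083, 0.091, 0.59]
ft_force: [-0.2, -0.6, -3.2]
grip_width: 0.339
grip_force: 55.0
```

{"method": "jog_arm", "body": {"rows": "0.45 -5.39 0.35 -0.006 -0.074 -0.024 1;0.6 -5.38 0.28 -0.006 -0.074 -0.024 1;0 0 0 0 0 0 1;0 0 0 0 0 0 1;0 0 0 0 0 0 1"}}

```text
time: 23.9
position: [0.5968, 0.096, 0.1658]
tool_rot: [-3.033, 0.017, 0.809]
ft_force: [-0.1, -0.3, -2.9]
grip_width: 0.342
grip_force: 55.0
```

```bash
python3 -c "
from h import *
loc()
rows(seat(.09,0,.058),toolR_rail(YAW),n=1)"
```

```text
23.9 local [-0.0008  0.0924  0.0591] rot [0.0015 0.0025 0.0033] F [-1.4  0.3 -2.5] [ 0.01 -0.86  0.04] 0.3424645235986776
1 rows
-0.077 -0.237 0.106 -0.001 -0.003 -0.003
```

{"method": "jog_arm", "body": {"rows": "0 -0.1 1.5 0 0 0 1;0 0 1.5 0 0 0 1;0 0 1 0 0 0 1;0 0 0 0 0 0 1;0 0 0 0 0 0 1"}}

```text
time: 24.52
position: [0.5771, 0.0992, 0.1319]
tool_rot: [-3.032, 0.013, 0.807]
ft_force: [0.4, 1.4, -2.6]
grip_width: 0.341
grip_force: 55.0
```

```bash
python3 -c "
from h import *
loc()"
```

```text
24.525 local [-0.0006  0.0893  0.0199] rot [0.0022 0.0031 0.0004] F [-1.7 -1.4 -2.1] [ 0.05 -0.93  0.02] 0.3408936832845468
```

{"method": "jog_arm", "body": {"rows": "0 0.05 0.5 0 0 0 1;0 0 0.5 0 0 0 1;0 0 0.5 0 0 0 1;0 0 0.5 0 0 0 1;0 0 0.5 0 0 0 1"}}

```text
time: 25.15
position: [0.5648, 0.1, 0.1106]
tool_rot: [-3.031, 0.011, 0.805]
ft_force: [4.3, 2.4, 5.3]
grip_width: 0.341
grip_force: 55.0
```

{"method": "jog_arm", "body": {"rows": "0 0 0.4 0 0 0 1;0 0 0.4 0 0 0 1;0 0 0 0 0 0 1"}}

```text
time: 25.52
position: [0.5614, 0.0997, 0.1037]
tool_rot: [-3.032, 0.012, 0.804]
ft_force: [5.3, 1.6, 5.7]
grip_width: 0.341
grip_force: 55.0
```

```bash
python3 -c "
from h import *
loc()"
```

```text
25.525 local [-0.0011  0.0889 -0.0124] rot [ 0.0029  0.0055 -0.0004] F [-1.7 -1.6  7.5] [ 0.44 -0.99 -0.17] 0.3411596559638985
```

{"method": "jog_arm", "body": {"rows": "0 0 0.4 0 0 0 1;0 0 0.4 0 0 0 1;0 0 0.3 0 0 0 1;0 0 0.3 0 0 0 1;0 0 0 0 0 0 1"}}

```text
time: 26.15
position: [0.5561, 0.0998, 0.0945]
tool_rot: [-3.033, 0.013, 0.798]
ft_force: [10.4, 0.9, 18.0]
grip_width: 0.341
grip_force: 55.0
```

```bash
python3 -c "
from h import *
loc()"
```

```text
26.15 local [-0.0011  0.0889 -0.0231] rot [0.0036 0.0089 0.0001] F [ 0.  -0.9 20.8] [ 0.28 -0.2  -0.08] 0.3411163784949225
```

{"method": "jog_arm", "body": {"rows": "0 0 0.3 0 0 0 1;0 0 0.3 0 0 0 1;0 0 0 0 0 0 1;0 0 -0.8 0 0 0 1;0 0 -0.8 0 0 0 1"}}

```text
time: 26.78
position: [0.5591, 0.0998, 0.0999]
tool_rot: [-3.032, 0.012, 0.805]
ft_force: [4.0, 2.8, 0.3]
grip_width: 0.341
grip_force: 55.0
```

{"method": "jog_arm", "body": {"rows": "0 0 0 0 0 0 0;0 0 0 0 0 0 0;0 0 0 0 0 0 0;0 0 -1 0 0 0 0;0 0 -4 0 0 0 0"}}

```text
time: 27.4
position: [0.5816, 0.0985, 0.1417]
tool_rot: [-3.031, 0.011, 0.817]
ft_force: [0.5, 0.5, 0.3]
grip_width: 0.5
grip_force: 0.0
```

{"method": "jog_arm", "body": {"rows": "0 0 -5 0 0 0 -0.2;0 0 -3 0 0 0 -0.2;0 0 -3 0 0 0 -0.2;0 0 0 0 0 0 -0.2;0 0 0 0 0 0 -0.2"}}

```text
time: 28.02
position: [0.6374, 0.0985, 0.2371]
tool_rot: [-3.031, 0.011, 0.811]
ft_force: [0.5, 0.3, 0.7]
grip_width: 0.598
grip_force: 0.0
```

```bash
python3 - <<'E'
from h import *
loc(); d=cam('wrist'); im=d['img']
e=cam('scene')['img']; c=cv2.resize(e[180:310,270:430],None,fx=1.5,fy=1.5,interpolation=cv2.INTER_CUBIC)
o=np.zeros((600,800,3),np.uint8); o[:400,:560]=im[:400]; o[403:598,:240]=c[:195]; o[:195,560:800]=cv2.resize(e,(240,180))[:195] if 0 else 0
for n,y in(('L',.09),('M',0),('S',-.09)):
    for x in(-.06,-.05,.05): u=proj(d,seat(y,x,.011-.002)); cv2.circle(o,tuple(int(round(k)) for k in u),1,(0,0,255),-1)
cv2.imwrite('pics/fin.png',o)
E
```

```text
28.025 local [-0.0003  0.0896  0.1412] rot [ 0.0014  0.0006 -0.0005] F [-0.1 -0.3  0.9] [-0.02 -0.57 -0.02] 0.5981405047919761
```

View pics/fin.png

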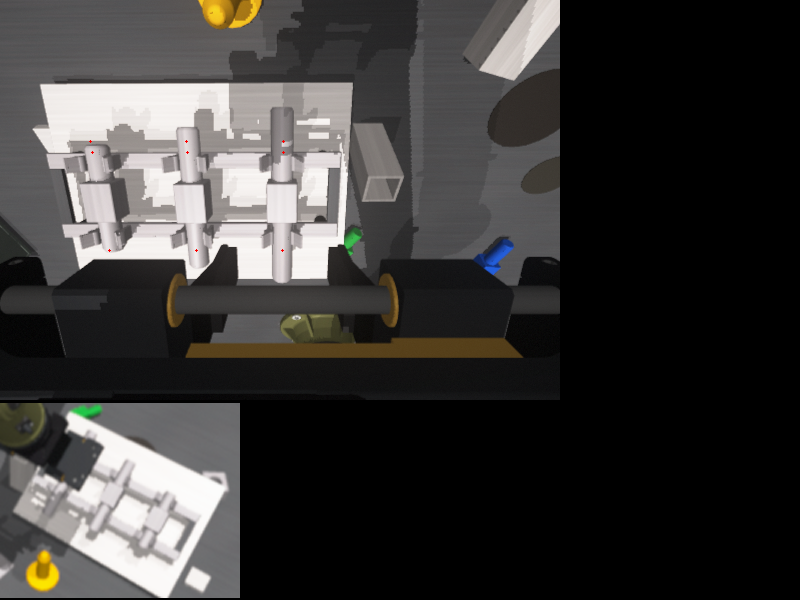

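The final view shows all three pins straight in their jaws: short at (103,200), mid at (192,200), long at (282,200) beside the post. The gripper is clear, so I'll hand in.

```bash
python3 -c "
from h import *
print(ticket.close_job())"
```

```text
the job is handed in; nothing more can be done
None
```

All three pins are clipped home in order, with the long one by the square post, mid in the middle and short by the low foot; the last picture showed each straight in its jaws with the gripper clear, and the job is handed in at about 28 s (the hand-in returned no verdict).

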